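# Chuck the bit and wind back the belt tensioner

### The job

Get the small bench drill head ready for a new belt: first turn the chuck sleeve clockwise until its three jaws grip the bit tight, and let go of the sleeve. Then take the tensioner arm by its upright post, swing it clockwise (seen from above) against its spring right up to its stop, and finish while still holding it there, so that the belt can be slipped on. Leave the bit upright in its chuck, and do not knock away the dropper bottle and the vial standing behind the head.

Things in the scene. Friction and masses are not known exactly. Their poses are not given: they have to be found in the camera images.
- drill_head: The drill head: aluminium plate 180 (x) x 300 (y) x 12 mm fixed flat on the table, origin at the centre of its underside, z up. In its frame (mm): the upright chuck stands at (20, 85); the tensioner's pivot at (45, -55); a motor can with pulley, radius 24, top at z = 56, at (50, 12). It does not move when pushed.
- chuck_axis (a point): Point on the vertical axis of the chuck, 76 mm above the table, a good height to grip the sleeve. The sleeve is a ribbed round steel ring of 40 mm outer diameter, from z = 53 to 88 mm; below it a pulley of 46 mm diameter reaches up to z = 52 mm. The bit rises in the middle to z = 112 mm, so keep the palm above that.
- chuck_sleeve (a joint): Turn of the chuck sleeve in rad, growing clockwise seen from above. It starts between 0 and 0.3 (jaws open). All three jaws move in together by 4.5 mm per rad and touch the bit at about 1.0; turning 0.1 to 0.2 further makes them grip tight (end stop at 1.3). It turns with 0.12 N m friction and stays where it is left.
- jaw0: One of three steel chuck jaws (9 x 7 x 20 mm, top at z = 90 mm) inside the sleeve, 120 degrees apart; origin on the chuck axis at the jaw's lower edge (it shifts as the jaw closes).
- jaw1: The second chuck jaw, as jaw0.
- jaw2: The third chuck jaw, as jaw0.
- bit: The loose bit, steel, shank diameter 10 mm, 92 mm long with a pointed tip up, about 40 g; origin at the centre of its foot, z along it. It stands already in the middle of the chuck, loosely, its foot in a pilot hole 22 mm deep.
- tension_pivot (a point): Point on the vertical pivot axis of the tensioner arm, 76 mm above the table. The pivot body is a black drum with spring coils, radius 13 mm, top at z = 59 mm.
- tension_arm (a joint): Swing of the tensioner arm in rad, growing clockwise seen from above. A spring returns it to 0 (rest, where the arm points along -y of the drill head); the stop is at 1.0. The spring needs about 3.3 N at the post to start and 6.7 N at the stop.
- tension_post: The upright black round post (it turns freely about its own axis, like a roller) on the end of the tensioner arm, 14 mm diameter, from z = 52 to 90 mm above the table, 75 mm from the pivot axis; origin at the centre of its lower end, z up. Below it is a small idler pulley of 26 mm diameter, top at z = 52 mm.
- dropper_bottle: Dropper bottle, 33 mm diameter, 102 mm high, standing loose behind the chuck end of the head; origin at the centre of its foot.
- vial_amber: Amber vial with black cap, 36 mm diameter, 78 mm high, standing loose behind the head's middle; origin at the centre of its foot.

How it is judged:
By the outcome, as a careful person would: the job done as asked, in the order asked, and still so for the second after the job is handed in, while the arm keeps its last pose, push and grip.
It also fails if it takes over 45 s, if anything falls off the work surface, if the arm or the gripper's body presses on something with over 40 N, if the wrist force passes 120 N, or if a joint passes its speed limit or range.

### The arm

A 7-joint arm with a two-finger parallel gripper is mounted at the origin on a cart in front of the work surface, level with it; the furniture and walls round the work are solid. World frame = base frame: x ahead of the robot, y to its left, z up, the work surface at z = 0. Lengths are in m, angles in rad, forces in N, time in s.
With the tool pointing down it reaches from about 0.425 to 0.925 m from the base axis. Payload 6.8 kg.
Tool frame: the origin (TCP) lies at the very end of the fingers, on their centre line; the grasp point (between the pads) lies 19 mm behind it; z points along the fingers, y is the line along which they close (so a half turn about z gives the same grasp; the last joint's range is limited). The gripper opens to 85 mm and grips with 20 to 120 N. Pads are 22 mm wide; open, the fingers measure 114 mm over their backs; the gripper's body (76 mm by 85 mm) begins 54 mm behind the grasp point. The pads swing forward as they close: fully open they stand 13 mm farther back than shut.
Start: joints at [1.133, 0.477, 0.022, 1.555, -0.011, 1.109, -0.083], TCP at [0.219, -0.639, 0.231] pointing down, gripper open.
Joint ranges: [-2.96, 2.96], [-0.34, 2.1], [-1.41, 1.46], [0.24, 2.44], [-1.37, 4.51], [0.17, 1.92], [-2.96, 2.96]. Speed limits (rad/s): [2.39, 2.39, 3.14, 3.14, 3.14, 3.14, 3.14].

### API

Orientations are given as a rotation vector (axis times angle).
In Python, from bench import get_obs, viewer, r gives the robot as it stands. The module is installed in compiled form; this text tells all that it offers.
- The arm moves only by the tool play_rows, never from a script. Its argument "commands" is a list that holds one entry, the list of rows, each a list of 5 numbers: the gripper's target within -1 to 1 (shut at 1, half-way at 0, fully open at -1), then the shift along the tool's x, y, z scaled (see below), then the turn about the tool's z scaled (see below). A call has 1 to 12 rows; each row is the pose to reach, as a shift and turn from the pose commanded when the call began, along the tool's axes at that moment; what a row does not reach only later rows make up. The controller multiplies each number of a shift by 0.2 m and each number of a turn by pi/2 rad. A row lasts 1/12 s, in which the tool goes at most 41.7 mm and 7.16 degrees, less where a joint would pass 70% of its speed; a pose out of reach is approached as far as the arm can. A call with a number of a shift or a turn outside -1 to 1 is refused whole. A call with a gripper value outside its range is refused whole. The fingers move at their own pace and stop on an object; "grip_force" is the grip in N (left out, the last holds). Time passes only in rows, so rows that repeat a pose let the fingers close. It gives the time, the measured TCP pose, the force, the opening and the grip force at its end, in the units of the state.
- get_obs(): the state, without advancing time (a new reading comes with each control period).
- viewer.grab_frame(name): name is "scene" or "side" or "wrist"; returns a dict with "pixels" (480x640x3 uint8, red, green, blue), "fovy" (degrees; the focal length in pixels is half the picture's height over the tangent of half this angle, whatever the lens; pixels are square), "cx", "cy" (the principal point, pixels), "distortion" ([k1, k2, p1, p2, k3] as OpenCV has them; the pictures are not rectified), "world_to_cam" (4x4, takes a point from world to camera coordinates); the wrist camera has in their place "hand_eye" (4x4, takes a point from camera to tool coordinates, whose origin is the TCP and whose axes are the flange's). Camera axes: x right, y up, looking along -z (the intrinsics and any distortion apply to the point x, -y, -z); pixel columns grow to the right and rows downward; lengths in m; the calibration is good to about 2 mm. A picture is of the moment at which its call begins: read the wrist's pose just before it. There is no depth.
- r.hand_in(): hands the job in; it is judged then, once.
Trained networks look in a picture, given as the dict that the camera call returned (one of the last four; its "shot" number tells which), for a name from the list of things; names that differ only in an ending like _2 or _b are one class to them, and where a whole thing is asked for, a point or a joint stands for the part that bears it (a point fixed in the world has none). Each returns a list of dicts, best first, with "score" (0 to 1); they miss things now and then, are a little off and sometimes report something else, mostly with a low value. They report only what shows in the picture. A call takes as long as a camera call.
- viewer.trace(picture, thing): "pixels" (480x640 bool, what is visible of it) and "rect" ([left, top, right, bottom] in pixels, round what is visible of it).
The state is a dict: "clock": time; "joints": joint angles; "qvel": joint speeds; "tau": joint torques, N m; "tcp_pos": TCP position; "orientation": TCP orientation; "contact_force": force on the tool from outside, world axes, zero at the start; "moment": the same for the moment, N m; "grip_width": finger opening in m; "gripper_force": force on a finger pad.
Only numpy, scipy, OpenCV 4.12 (cv2) and the standard library are available. Lean on these libraries where they do the work, as an engineer would, in place of code of your own. Each camera call takes 0.05 s, during which the arm holds its last target. There are 200 camera calls.

## Working session

There is one attempt and no reset: what is moved stays moved. The work goes in short steps, Python scripts to look and compute and a tool call to move; the robot and the scene stay as the last step left them, time stands still between calls to the robot, and variables do not carry over. Pictures are saved under pics/ and viewed, at most 10 in all, crops included, and the job is handed in when it is done.

Besides the shell and the picture viewer there is one more tool, called after ">>>" by a JSON object that holds its "fn" and its "kwargs", one argument or row to a line. play_rows: Moves the arm, as the interface text tells. Shifts and turns lie within -1 to 1; 1 stands for 0.2 m of shift or pi/2 rad of turn. Its arguments: {"type":"object","properties":{"commands":{"type":"array","items":{"type":"array","items":{"type":"array","items":{"type":"number","minimum":-1,"maximum":1}}}},"grip_force":{"type":"number"}},"required":["commands"]}

```bash
mkdir -p pics; cat > h.py <<'E'
import numpy as np, cv2
from bench import get_obs, viewer, r
from scipy.spatial.transform import Rotation as R
def K(d):
    f=d["pixels"].shape[0]/2/np.tan(np.radians(d["fovy"])/2)
    return np.array([[f,0,d["cx"]],[0,f,d["cy"]],[0,0,1.]])
def c2w(d,o=None):
    if "world_to_cam" in d: return np.linalg.inv(np.array(d["world_to_cam"]))
    T=np.eye(4);T[:3,:3]=R.from_rotvec(o["orientation"]).as_matrix();T[:3,3]=o["tcp_pos"]
    return T@np.array(d["hand_eye"])
def ray(d,uv,o=None):
    p=cv2.undistortPoints(np.array([[uv]],float),K(d),np.array(d["distortion"],float))[0,0]
    T=c2w(d,o); return T[:3,3],T[:3,:3]@np.array([p[0],-p[1],-1])
def atz(d,uv,z,o=None):
    c,v=ray(d,uv,o); return c+v*(z-c[2])/v[2]
def proj(d,P,o=None):
    T=np.linalg.inv(c2w(d,o)); q=(T[:3,:3]@np.atleast_2d(P).T).T+T[:3,3]
    q=q*[1,-1,-1]
    return cv2.projectPoints(q,np.zeros(3),np.zeros(3),K(d),np.array(d["distortion"],float))[0][:,0]
def save(d,n,img=None): cv2.imwrite("pics/"+n,(d["pixels"] if img is None else img)[:,:,::-1])
E
cat > a.py <<'E'
from h import *
o=get_obs(); print({k:np.round(v,3) for k,v in o.items()})
for c in("scene","side"):
    d=viewer.grab_frame(c); save(d,c+"0.png"); print(c,np.round(c2w(d)[:3,3],3))
    for t in("drill_head","chuck_sleeve","bit","tension_arm","tension_post","dropper_bottle","vial_amber"):
        for q in viewer.trace(d,t)[:2]:
            m=q["pixels"]; ys,xs=np.nonzero(m)
            print(t,round(q["score"],2),q["rect"],round(xs.mean(),1),round(ys.mean(),1))
            
E
python3 a.py
```

```text
{'clock': np.float64(0.0), 'joints': array([ 1.133,  0.478,  0.022,  1.556, -0.012,  1.109, -0.083]), 'qvel': array([ 0.   , -0.002,  0.   , -0.001, -0.   ,  0.002, -0.001]), 'tau': array([-1.0000e-03, -5.9645e+01,  1.6070e+00, -2.8119e+01,  1.2000e-02,
        9.0000e-03,  0.0000e+00]), 'tcp_pos': array([ 0.218, -0.638,  0.23 ]), 'orientation': array([-3.097e+00, -5.150e-01,  1.000e-03]), 'contact_force': array([-0.069,  0.196,  0.167]), 'moment': array([ 0.005,  0.022, -0.045]), 'gripper_force': np.float64(0.0), 'grip_width': np.float64(0.085)}
scene [ 0.27  -0.469  0.695]
drill_head 0.85 [251.2, 233.2, 380.6, 373.8] 314.2 304.1
drill_head 0.65 [336.2, 292.4, 364.3, 340.2] 349.2 315.8
chuck_sleeve 0.74 [297.9, 228.0, 318.9, 251.9] 306.6 242.5
bit 0.6 [302.7, 225.8, 311.8, 238.3] 305.9 231.9
bit 0.16 [251.2, 230.8, 379.2, 371.8] 313.9 304.2
tension_arm 0.82 [338.0, 290.6, 363.1, 339.2] 349.3 315.7
tension_arm 0.51 [346.2, 207.3, 365.7, 248.1] 355.8 228.8
tension_post 0.5 [357.4, 315.2, 360.9, 327.4] 357.3 322.4
dropper_bottle 0.96 [348.3, 206.8, 364.2, 246.4] 356.1 229.1
vial_amber 0.78 [366.4, 256.4, 384.7, 290.4] 374.7 273.6
side [ 0.506 -0.624  0.587]
drill_head 0.82 [184.8, 226.0, 351.2, 409.7] 277.8 327.9
chuck_sleeve 0.7 [289.9, 337.3, 300.8, 368.0] 295.3 353.0
chuck_sleeve 0.58 [285.7, 228.3, 316.6, 259.5] 299.9 245.0
bit 0.58 [296.1, 219.9, 306.4, 235.2] 300.1 228.2
tension_arm 0.64 [284.3, 312.7, 312.9, 385.0] 299.9 348.2
tension_post 0.74 [288.7, 340.9, 303.7, 369.0] 295.6 354.0
dropper_bottle 0.56 [367.9, 219.4, 394.9, 282.7] 380.5 252.1
dropper_bottle 0.55 [290.6, 336.9, 303.1, 369.3] 295.4 353.5
vial_amber 0.76 [354.1, 280.3, 383.4, 338.9] 371.1 310.9
vial_amber 0.49 [282.1, 312.2, 314.9, 384.7] 300.1 348.0
```

```bash
cat > b.py <<'E'
from h import *
d1=viewer.grab_frame("scene");d2=viewer.grab_frame("side")
def tri(a,b):
    c1,v1=ray(d1,a);c2,v2=ray(d2,b);v1/=np.linalg.norm(v1);v2/=np.linalg.norm(v2)
    s=np.linalg.lstsq(np.c_[v1,-v2],c2-c1,rcond=None)[0]
    p,q=c1+s[0]*v1,c2+s[1]*v2
    return np.round((p+q)/2,3),round(np.linalg.norm(p-q),4)
print("bit",tri((306,232),(300.1,228.2)));print("sleeve",tri((306.6,242.5),(299.9,245)))
print("post",tri((357.3,321),(295.5,354)))
print("bottle",tri((356.1,229.1),(380.5,252.1)),"vial",tri((374.7,273.6),(371.1,310.9)))
a=d1["pixels"][195:385,230:400];b=d2["pixels"][205:415,175:405]
f=lambda i:cv2.resize(i,None,fx=3 ,fy=3,interpolation=cv2.INTER_CUBIC)
a=cv2.resize(a,(380,425));b=cv2.resize(b,(420,425),interpolation=cv2.INTER_CUBIC)
save(d1,"both.png",np.hstack([a,b]))
E
python3 b.py
```

```text
bit (array([0.613, 0.042, 0.098]), np.float64(0.0025))
sleeve (array([0.612, 0.039, 0.07 ]), np.float64(0.0011))
post (array([ 0.571, -0.167,  0.073]), np.float64(0.0027))
bottle (array([0.734, 0.03 , 0.045]), np.float64(0.0005)) vial (array([ 0.687, -0.084,  0.039]), np.float64(0.0005))
```

View pics/both.png

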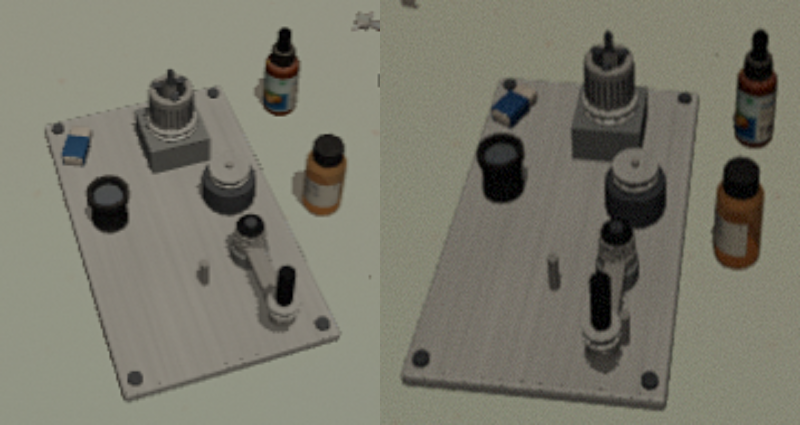

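The scene (left) and side (right) crops show the plate, yawed about -18°. The chuck is at the far end (about (171,110) left), the tensioner post is at (285,285) left, and a small pin sits to its left. The bottle and vial stand on the far side. The triangulated positions agree with the geometry given, so I'm moving towards the chuck.

>>> {"fn": "play_rows", "kwargs": {
  "commands": [
    [[-1,0.1,-0.09,0,0],[-1,0.25,-0.22,0,0],[-1,0.4,-0.35,0,0],[-1,0.55,-0.48,0,0],[-1,0.7,-0.6,0,0],[-1,0.85,-0.73,0,0],[-1,0.98,-0.85,0,0],[-1,0.98,-0.85,0,0]]
  ],
  "grip_force": 60
}}

```text
clock: 1.57
tcp_pos: [0.3539, -0.4072, 0.2316]
orientation: [-3.094, -0.531, -0.004]
contact_force: [0.6, 0.7, 0.2]
grip_width: 0.0855
gripper_force: 0.0
```

>>> {"fn": "play_rows", "kwargs": {
  "commands": [
    [[-1,0.15,-0.13,0,0],[-1,0.3,-0.26,0,0],[-1,0.45,-0.39,0,0],[-1,0.6,-0.52,0,0],[-1,0.75,-0.65,0,0],[-1,0.88,-0.77,0,0],[-1,0.98,-0.85,0,0],[-1,0.98,-0.85,0,0]]
  ]
}}

```text
clock: 2.23
tcp_pos: [0.4827, -0.1841, 0.2318]
orientation: [-3.095, -0.529, -0.004]
contact_force: [-0.2, 0.9, -0.3]
grip_width: 0.0853
gripper_force: 0.0
```

>>> {"fn": "play_rows", "kwargs": {
  "commands": [
    [[-1,0.15,-0.13,0,0],[-1,0.3,-0.26,0,-0.07],[-1,0.45,-0.39,0,-0.14],[-1,0.6,-0.52,0,-0.21],[-1,0.75,-0.65,0,-0.28],[-1,0.88,-0.77,0,-0.35],[-1,0.98,-0.85,0,-0.42],[-1,0.98,-0.85,0,-0.49],[-1,0.98,-0.85,0,-0.56],[-1,0.98,-0.85,0,-0.63],[-1,0.98,-0.85,0,-0.7],[-1,0.98,-0.85,0,-0.7]]
  ]
}}

```text
clock: 3.23
tcp_pos: [0.6099, 0.0332, 0.2311]
orientation: [-2.37, -2.062, 0.001]
contact_force: [0.4, 0.2, -1.0]
grip_width: 0.0854
gripper_force: 0.0
```

```bash
cat > c.py <<'E'
from h import *
o=get_obs(); d=viewer.grab_frame("wrist"); save(d,"w1.png")
M=R.from_rotvec(o["orientation"]).as_matrix()
print(o["clock"],o["tcp_pos"],o["joints"].round(2),"yaw x",np.degrees(np.arctan2(M[1,0],M[0,0])),M[:,2].round(3))
for t in("chuck_sleeve","bit","tension_post","jaw0"):
    for q in viewer.trace(d,t)[:2]:
        ys,xs=np.nonzero(q["pixels"]);print(t,round(q["score"],2),q["rect"],xs.mean(),ys.mean())
print(proj(d,[[.612,.039,.088],[.613,.042,.112]],o))
E
python3 c.py
```

```text
3.2333 [0.6099094  0.03324176 0.23111518] [ 0.24  0.42 -0.53  1.69  0.24  1.1  -0.49] yaw x 82.06323077758744 [-0. -0. -1.]
chuck_sleeve 0.6 [295.6, 182.0, 347.2, 241.2] 321.29278350515466 211.39243986254294
bit 0.63 [312.5, 197.2, 329.8, 226.5] 321.3013698630137 211.0376712328767
bit 0.22 [433.2, 174.9, 499.3, 219.2] 465.1878845243729 195.53431140558448
jaw0 0.68 [311.8, 220.9, 324.1, 236.9] 318.13194444444446 229.33333333333334
jaw0 0.48 [332.3, 199.3, 345.6, 215.3] 337.5126050420168 208.21848739495798
[[320.94588536 222.28136046]
 [321.9700404  225.11050412]]
```

View pics/w1.png

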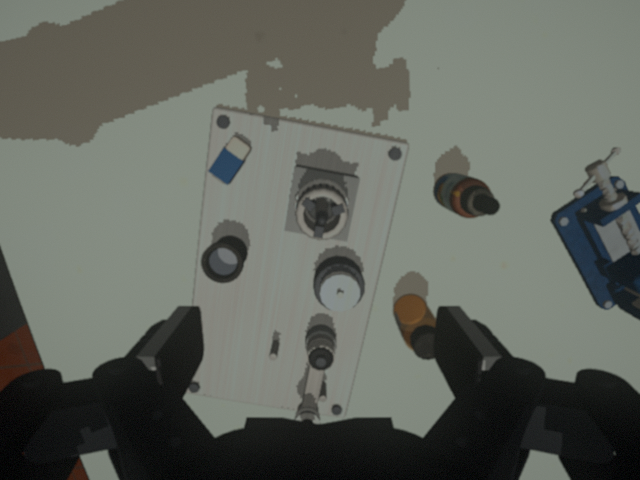

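The wrist view shows the chuck at about (322,210), with three jaws open around the bit. The post is at about (308,408), the pivot at (320,350) and the pin at (275,345). I'll refine the positions from this picture.

```bash
cat > c2.py <<'E'
from h import *
o=get_obs(); d=viewer.grab_frame("wrist")
q={t:viewer.trace(d,t) for t in("chuck_sleeve","bit")}
print("cam",c2w(d,o)[:3,3],K(d)[0,0])
for z in(.088,.1,.112): print(z,atz(d,(321.3,211),z,o))
print("sleeve mid",atz(d,(321.3,211.4),.07,o),"pivot top",atz(d,(320,357),.059,o),"motor",atz(d,(340,292),.056,o),"post top",atz(d,(308,400),.09,o))
for n,p in{"UL":(223,122),"UR":(395,153)}.items(): print(n,atz(d,p,.012,o))
img=d["pixels"][150:300,250:400].copy()
save(d,"w1c.png",cv2.resize(img,(600,600),interpolation=cv2.INTER_CUBIC))
E
python3 c2.py
```

```text
cam [0.61908848 0.0998929  0.3742071 ] 391.304776477189
0.088 [0.61344554 0.04805105 0.088     ]
0.1 [0.61368214 0.05022466 0.1       ]
0.112 [0.61391873 0.05239827 0.112     ]
sleeve mid [0.61304501 0.04447464 0.07      ] pivot top [ 0.59249338 -0.09018473  0.059     ] motor [ 0.61874107 -0.03092323  0.056     ] post top [ 0.57897109 -0.11137337  0.09      ]
UL [0.53682142 0.12667971 0.012     ]
UR [0.68563398 0.07742642 0.012     ]
```

View pics/w1c.png

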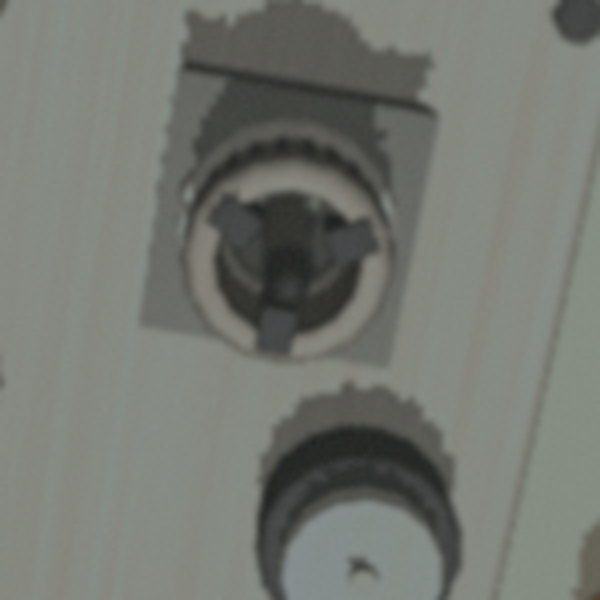

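>>> {"fn": "play_rows", "kwargs": {
  "commands": [
    [[-1,0.06,0.01,0.1,0],[-1,0.06,0.01,0.2,0],[-1,0.06,0.01,0.3,0],[-1,0.06,0.01,0.4,0],[-1,0.06,0.01,0.5,0],[-1,0.06,0.01,0.58,0],[-1,0.06,0.01,0.65,0],[-1,0.06,0.01,0.72,0],[-1,0.06,0.01,0.78,0],[-1,0.06,0.01,0.83,0],[-1,0.06,0.01,0.875,0],[-1,0.06,0.01,0.875,0]]
  ]
}}

```text
clock: 4.63
tcp_pos: [0.6124, 0.0457, 0.0545]
orientation: [-2.372, -2.058, 0.003]
contact_force: [-0.7, -0.2, 0.4]
grip_width: 0.0852
gripper_force: 0.0
```

>>> {"fn": "play_rows", "kwargs": {
  "commands": [
    [[-0.3,0,0,0,0],[0,0,0,0,0],[0.3,0,0,0,0],[0.6,0,0,0,0],[1,0,0,0,0],[1,0,0,0,0],[1,0,0,0,0],[1,0,0,0,0],[1,0,0,0,0],[1,0,0,0,0],[1,0,0,0,0],[1,0,0,0,0]]
  ]
}}

```text
clock: 5.63
tcp_pos: [0.614, 0.0459, 0.0574]
orientation: [2.372, 2.058, 0.001]
contact_force: [-1.5, -0.0, 6.0]
grip_width: 0.0353
gripper_force: 59.7
```

```bash
cat > e.py <<'E'
from h import *
o=get_obs()
M=R.from_rotvec(o["orientation"]).as_matrix()
print(o["clock"],o["tcp_pos"].round(4),"yaw x",np.degrees(np.arctan2(M[1,0],M[0,0])),"w",o["grip_width"],o["gripper_force"],"F",o["contact_force"].round(2),"M",o["moment"].round(3),o["joints"].round(2))
E
python3 e.py
```

```text
5.6333 [0.614  0.0459 0.0574] yaw x 81.89927238817175 w 0.035348873795142045 59.65858709067106 F [-1.53 -0.02  6.04] M [-0.093  0.317  0.047] [ 0.16  0.63 -0.46  1.81  0.37  0.79 -0.63]
```

```bash
cat > f.py <<'E'
from h import *
import sys
d=viewer.grab_frame("side");o=get_obs();w=viewer.grab_frame("wrist")
u,v=proj(d,o["tcp_pos"])[0].astype(int)
a=d["pixels"][v-65:v+35,u-50:u+50]
p=proj(w,o["tcp_pos"]+[0,0,.04],o)[0].astype(int);print(p)
x,y=max(90,min(550,p[0])),max(90,min(390,p[1]))
b=w["pixels"][y-90:y+90,x-90:x+90]
save(d,sys.argv[1],np.hstack([cv2.resize(i,(400,400),interpolation=cv2.INTER_CUBIC) for i in(a,b)]))
E
python3 f.py g1.png
```

```text
[320 368]
```

View pics/g1.png

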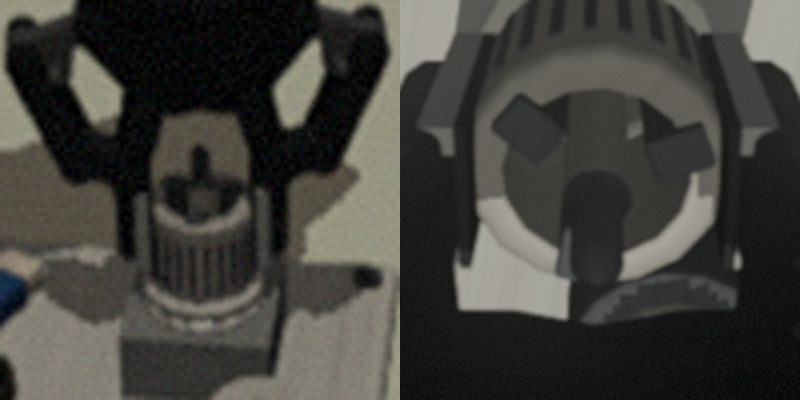

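The side crop shows both pads flat on the ribbed sleeve. The wrist crop shows the bit centred with the jaws still open. Now turning clockwise.

>>> {"fn": "play_rows", "kwargs": {
  "commands": [
    [[1,0,0,-0.005,0.04],[1,0,0,-0.01,0.09],[1,0,0,-0.01,0.15],[1,0,0,-0.01,0.21],[1,0,0,-0.01,0.27],[1,0,0,-0.01,0.33],[1,0,0,-0.01,0.39],[1,0,0,-0.01,0.45],[1,0,0,-0.01,0.5],[1,0,0,-0.01,0.55],[1,0,0,-0.01,0.55],[1,0,0,-0.01,0.55]]
  ]
}}

```text
clock: 6.73
tcp_pos: [0.6146, 0.0455, 0.0575]
orientation: [3.015, 0.878, 0.003]
contact_force: [6.0, -1.3, -10.2]
grip_width: 0.0353
gripper_force: 63.1
```

```bash
python3 e.py; python3 f.py g2.png
```

```text
6.7333 [0.6146 0.0455 0.0575] yaw x 32.47246127291518 w 0.03533390924340627 63.14740497618914 F [  5.99  -1.34 -10.19] M [-0.149 -1.324  0.576] [ 0.01  0.6  -0.24  1.82  0.2   0.75 -1.35]
[318 368]
```

View pics/g2.png

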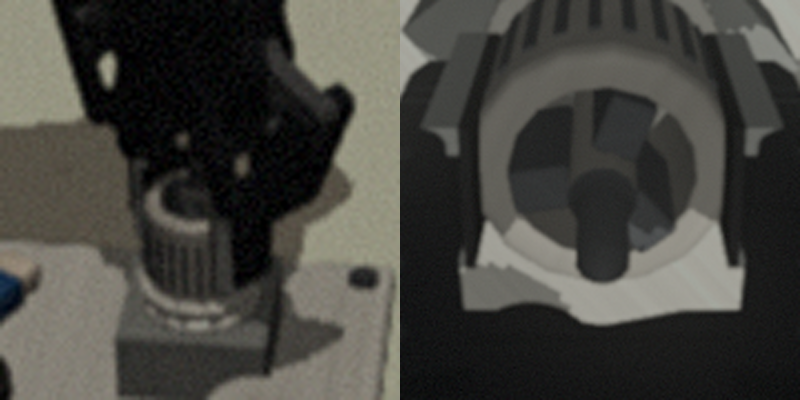

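The jaws are now close to the bit and the moment is rising to about 0.58 N m, so I'll go on in small steps.

>>> {"fn": "play_rows", "kwargs": {
  "commands": [
    [[1,0,0,0.007,0.02],[1,0,0,0.007,0.04],[1,0,0,0.007,0.05],[1,0,0,0.007,0.05]]
  ]
}}

```text
clock: 7.17
tcp_pos: [0.6146, 0.0455, 0.0574]
orientation: [3.047, 0.759, 0.004]
contact_force: [4.8, -3.8, 0.5]
grip_width: 0.0352
gripper_force: 65.4
```

```bash
python3 e.py
```

```text
7.1667 [0.6146 0.0455 0.0574] yaw x 27.989414454130955 w 0.03520191163194493 65.4210589081049 F [ 4.77 -3.78  0.46] M [-0.529 -0.755  1.161] [-0.01  0.6  -0.22  1.82  0.19  0.74 -1.42]
```

>>> {"fn": "play_rows", "kwargs": {
  "commands": [
    [[1,0,0,0,0.02],[1,0,0,0,0.04],[1,0,0,0,0.05],[1,0,0,0,0.05]]
  ]
}}

```text
clock: 7.5
tcp_pos: [0.6147, 0.0454, 0.0574]
orientation: [3.074, 0.641, 0.004]
contact_force: [3.7, -2.9, 0.3]
grip_width: 0.035
gripper_force: 66.4
```

```bash
python3 e.py
```

```text
7.5 [0.6147 0.0454 0.0574] yaw x 23.544414765931414 w 0.0350045876972998 66.375822275877 F [ 3.74 -2.9   0.26] M [-0.616 -0.839  1.745] [-0.02  0.59 -0.2   1.82  0.17  0.74 -1.48]
```

>>> {"fn": "play_rows", "kwargs": {
  "commands": [
    [[1,0,0,0,0.02],[1,0,0,0,0.03],[1,0,0,0,0.03]]
  ]
}}

```text
clock: 7.75
tcp_pos: [0.6154, 0.0457, 0.0575]
orientation: [3.089, 0.568, 0.006]
contact_force: [6.4, -2.7, -1.6]
grip_width: 0.0355
gripper_force: 70.9
```

```bash
python3 e.py; python3 f.py g3.png
```

```text
7.75 [0.6154 0.0457 0.0575] yaw x 20.845273046499152 w 0.035506408686222 70.86426911875606 F [ 6.37 -2.69 -1.61] M [-0.417 -1.354  1.722] [-0.03  0.59 -0.19  1.82  0.16  0.74 -1.52]
[317 368]
```

View pics/g3.png

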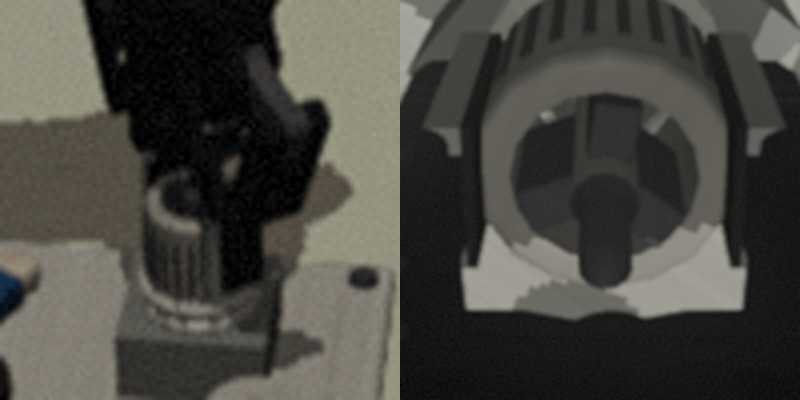

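Contact came at about 0.8 rad of turn. The ribs stayed fixed relative to the pads (slots at x≈507, 548, 590 in both crops), and the moment levelled off at 1.7 N m with the three jaws on the bit, so the chuck is tight. Releasing, rising, and moving to the post.

>>> {"fn": "play_rows", "kwargs": {
  "commands": [
    [[0.3,0,0,0,0],[-0.3,0,0,0,0],[-1,0,0,0,0],[-1,0,0,0,0],[-1,0,0,0,0],[-1,0,0,0,0],[-1,0,0,-0.1,0],[-1,0,0,-0.25,0],[-1,0,0,-0.4,0],[-1,0,0,-0.55,0],[-1,0,0,-0.7,0],[-1,0,0,-0.7,0]]
  ]
}}

```text
clock: 8.85
tcp_pos: [0.6168, 0.0467, 0.2035]
orientation: [3.09, 0.564, 0.016]
contact_force: [0.9, 0.6, 1.2]
grip_width: 0.0849
gripper_force: 0.0
```

```bash
python3 e.py; python3 - <<'E'
from h import *
o=get_obs();w=viewer.grab_frame("wrist")
p=proj(w,[.6147,.0455,.1],o)[0].astype(int);print(p,proj(w,[.5710,-.1664,.09],o))
x,y=p;save(w,"g4.png",cv2.resize(w["pixels"][y-60:y+60,x-60:x+60],(480,480),interpolation=cv2.INTER_CUBIC))
E
```

```text
8.85 [0.6168 0.0467 0.2035] yaw x 20.670430295321953 w 0.08486056235058563 0.0 F [0.89 0.65 1.15] M [ 0.008 -0.117 -0.026] [-0.01  0.42 -0.22  1.72  0.1   1.01 -1.48]
[318 248] [[553.42786036 388.1891038 ]]
```

View pics/g4.png

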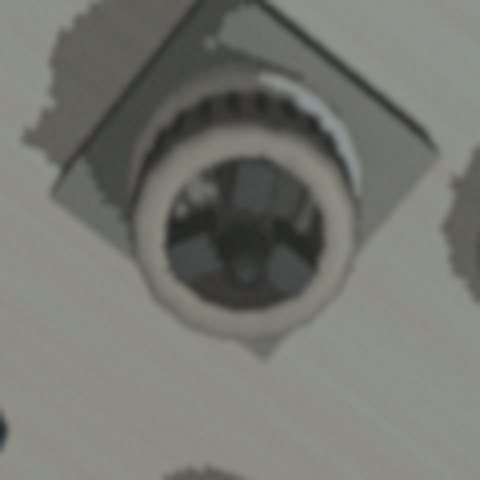

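All three jaws are closed on the upright bit (centre of the crop), and the sleeve is free. On to the post.

>>> {"fn": "play_rows", "kwargs": {
  "commands": [
    [[-1,-0.06,0.09,0,0],[-1,-0.15,0.24,0,-0.05],[-1,-0.25,0.39,0,-0.1],[-1,-0.35,0.54,0,-0.15],[-1,-0.45,0.7,0,-0.2],[-1,-0.53,0.83,0,-0.26],[-1,-0.59,0.916,0,-0.26],[-1,-0.59,0.916,0,-0.26],[-1,-0.59,0.916,0.1,-0.26],[-1,-0.59,0.916,0.2,-0.26],[-1,-0.59,0.916,0.25,-0.26],[-1,-0.59,0.916,0.25,-0.26]]
  ]
}}

```text
clock: 9.9
tcp_pos: [0.5656, -0.166, 0.1437]
orientation: [-2.908, -1.179, 0.007]
contact_force: [-0.3, 0.1, -0.4]
grip_width: 0.0858
gripper_force: 0.0
```

```bash
python3 e.py; python3 - <<'E'
from h import *
o=get_obs();w=viewer.grab_frame("wrist")
P=[[.571,-.1664,.09],[.571,-.1664,.052],[.5945,-.0952,.059]]
I=w["pixels"].copy()
for p in proj(w,P,o): print(p); cv2.drawMarker(I,tuple(int(v) for v in p),(255,0,0),0,10)
for q in viewer.trace(w,"tension_post")[:2]: print(q["score"],q["rect"])
save(w,"p1.png",I)
E
```

```text
9.9 [ 0.5656 -0.166   0.1437] yaw x 44.13367991612607 w 0.08575935920063138 0.0 F [-0.34  0.08 -0.42] M [-0.021  0.046  0.008] [ 0.36  0.45 -0.23  1.83  0.13  0.89 -0.73]
[326.74231874 261.44145454]
[325.88347245 242.60827604]
[264.55657147 131.61226108]
0.94 [312.1, 235.8, 341.4, 278.4]
```

View pics/p1.png

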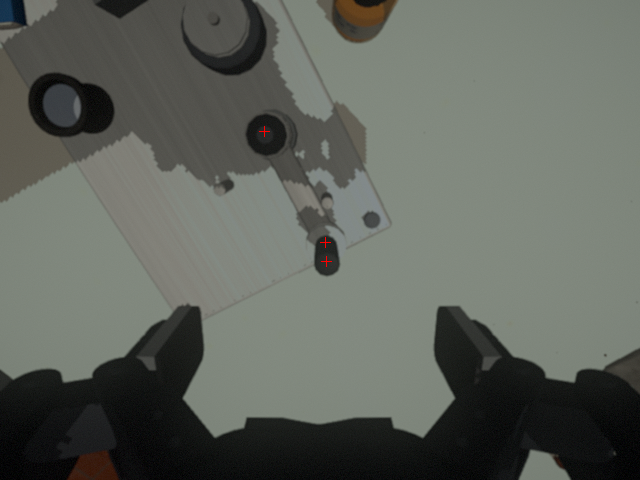

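The projected marks fall on the post (326,261) and the pivot (265,132). The two stop pins are at (222,186) and (326,200), and the path is clear. Descending and gripping.

>>> {"fn": "play_rows", "kwargs": {
  "commands": [
    [[-1,0.02,0.02,0.08,0],[-1,0.02,0.02,0.16,0],[-1,0.02,0.02,0.24,0],[-1,0.02,0.02,0.31,0],[-1,0.02,0.02,0.37,0],[-1,0.02,0.02,0.42,0],[-1,0.02,0.02,0.42,0],[-1,0.02,0.02,0.42,0]]
  ],
  "grip_force": 50
}}

```text
clock: 10.67
tcp_pos: [0.5736, -0.1672, 0.063]
orientation: [-2.912, -1.179, 0.0]
contact_force: [0.1, -0.7, -0.2]
grip_width: 0.0852
gripper_force: 0.0
```

>>> {"fn": "play_rows", "kwargs": {
  "commands": [
    [[-0.3,0,0,0,0],[0,0,0,0,0],[0.3,0,0,0,0],[0.6,0,0,0,0],[1,0,0,0,0],[1,0,0,0,0],[1,0,0,0,0],[1,0,0,0,0],[1,0,0,0,0],[1,0,0,0,0],[1,0,0,0,0],[1,0,0,0,0]]
  ]
}}

```text
clock: 11.67
tcp_pos: [0.5722, -0.166, 0.0633]
orientation: [-2.909, -1.179, 0.003]
contact_force: [-6.0, 3.7, 8.3]
grip_width: 0.0123
gripper_force: 48.7
```

```bash
python3 e.py; python3 - <<'E'
from h import *
o=get_obs();M=R.from_rotvec(o["orientation"]).as_matrix()
piv=np.array([.5945,-.0952]);p0=o["tcp_pos"][:2];v=p0-piv
a0=np.arctan2(v[1],v[0]);print("r",np.linalg.norm(v),"a0",np.degrees(a0))
for t in np.arange(.1,1.11,.1):
    c,s=np.cos(-t),np.sin(-t); q=piv+np.array([c*v[0]-s*v[1],s*v[0]+c*v[1]])-p0
    print(round(t,1),np.round(M[:2,:2].T@q/.2,3))
E
```

```text
11.6667 [ 0.5722 -0.166   0.0633] yaw x 44.13308463437087 w 0.012310086439811513 48.708826303482056 F [-5.98  3.67  8.29] M [ 0.748  1.192 -0.061] [ 0.34  0.56 -0.21  1.86  0.17  0.73 -0.77]
r 0.0741960698588877 a0 -107.51850265817413
0.1 [-0.016 -0.033]
0.2 [-0.028 -0.068]
0.3 [-0.037 -0.104]
0.4 [-0.043 -0.141]
0.5 [-0.044 -0.178]
0.6 [-0.042 -0.215]
0.7 [-0.037 -0.252]
0.8 [-0.027 -0.288]
0.9 [-0.014 -0.322]
1.0 [ 0.002 -0.356]
1.1 [ 0.021 -0.387]
```

>>> {"fn": "play_rows", "kwargs": {
  "commands": [
    [[1,-0.008,-0.016,0,0],[1,-0.016,-0.033,0,0],[1,-0.022,-0.05,0,0],[1,-0.028,-0.068,0,0],[1,-0.033,-0.086,0,0],[1,-0.037,-0.104,0,0],[1,-0.043,-0.141,0,0],[1,-0.044,-0.178,0,0],[1,-0.042,-0.215,0,0],[1,-0.037,-0.252,0,0],[1,-0.027,-0.288,0,0],[1,-0.027,-0.288,0,0]]
  ]
}}

```text
clock: 12.67
tcp_pos: [0.5293, -0.1302, 0.0634]
orientation: [2.91, 1.179, 0.0]
contact_force: [3.4, -4.0, 1.9]
grip_width: 0.0122
gripper_force: 48.9
```

```bash
cat > k.py <<'E'
from h import *
o=get_obs();M=R.from_rotvec(o["orientation"]).as_matrix()
piv=np.array([.5945,-.0952]);v=o["tcp_pos"][:2]-piv;a=np.arctan2(v[1],v[0])
u=v/np.linalg.norm(v);t=np.array([u[1],-u[0]])
F=o["contact_force"]
print("r",np.linalg.norm(v),"ang",np.radians(-108.3)-a,"tang",F[:2]@t,"rad",F[:2]@u,"z",F[2],"t in tool",M[:2,:2].T@t,"u",M[:2,:2].T@u)
E
python3 e.py; python3 k.py
```

```text
12.6667 [ 0.5293 -0.1302  0.0634] yaw x 44.102795015608805 w 0.01219826095199041 48.877902030944824 F [ 3.44 -4.01  1.9 ] M [-1.011 -0.88   0.049] [ 0.3   0.5  -0.22  1.99  0.17  0.67 -0.83]
r 0.07404866146865949 ang 0.7585263910276809 tang -5.161110254669636 rad -1.1304363496724905 z 1.8951170624968343 t in tool [ 0.27334067 -0.96191575] u [-0.96191714 -0.27334121]
```

>>> {"fn": "play_rows", "kwargs": {
  "commands": [
    [[1,0.006,-0.017,0,0],[1,0.013,-0.034,0,0],[1,0.02,-0.051,0,0],[1,0.029,-0.068,0,0],[1,0.034,-0.077,0,0],[1,0.038,-0.085,0,0],[1,0.038,-0.085,0,0],[1,0.038,-0.085,0,0]]
  ]
}}

```text
clock: 13.33
tcp_pos: [0.523, -0.1148, 0.0633]
orientation: [2.911, 1.175, -0.001]
contact_force: [3.0, -5.7, 4.2]
grip_width: 0.0119
gripper_force: 49.0
```

```bash
python3 e.py; python3 k.py
```

```text
13.3333 [ 0.523  -0.1148  0.0633] yaw x 43.982336091481486 w 0.011947696152615343 49.01706397533417 F [ 2.98 -5.66  4.17] M [-1.341 -0.505  0.047] [ 0.28  0.49 -0.22  2.01  0.17  0.66 -0.86]
r 0.0741422587545999 ang 0.9832398148369792 tang -6.252111144271853 rad -1.37537690645898 z 4.173006062782485 t in tool [ 0.47896424 -0.87783048] u [-0.87783255 -0.47896724]
```

>>> {"fn": "play_rows", "kwargs": {
  "commands": [
    [[1,0.005,-0.009,0,0],[1,0.01,-0.018,0,0],[1,0.01,-0.018,0,0],[1,0.01,-0.018,0,0]]
  ]
}}

```text
clock: 13.67
tcp_pos: [0.5225, -0.1127, 0.0634]
orientation: [2.91, 1.173, -0.001]
contact_force: [4.4, -11.6, 2.7]
grip_width: 0.0124
gripper_force: 49.2
```

```bash
python3 k.py
```

```text
r 0.07414308773767754 ang 1.0124363843063569 tang -12.30611767794856 rad -1.5105535004294037 z 2.6949073215661223 t in tool [ 0.5030957  -0.86421836] u [-0.864228   -0.50310031]
```

>>> {"fn": "play_rows", "kwargs": {
  "commands": [
    [[1,0.005,-0.009,0,0],[1,0.01,-0.018,0,0],[1,0.01,-0.018,0,0],[1,0.01,-0.018,0,0]]
  ]
}}

```text
clock: 14.0
tcp_pos: [0.5223, -0.1122, 0.0635]
orientation: [2.908, 1.167, 0.0]
contact_force: [8.5, -19.5, -2.0]
grip_width: 0.0123
gripper_force: 48.9
```

```bash
python3 k.py
```

```text
r 0.07415257788492537 ang 1.019494121573685 tang -20.940382258781796 rad -3.8299878387854687 z -2.042535283236349 t in tool [ 0.50693076 -0.86194662] u [-0.86198203 -0.50693639]
```

>>> {"fn": "play_rows", "kwargs": {
  "commands": [
    [[1,-0.005,0.009,0,0],[1,-0.005,0.009,0,0],[1,-0.005,0.009,0,0]]
  ]
}}

```text
clock: 14.25
tcp_pos: [0.5224, -0.1125, 0.0635]
orientation: [2.909, 1.17, -0.0]
contact_force: [5.6, -14.5, 0.4]
grip_width: 0.0124
gripper_force: 49.2
```

```bash
python3 k.py; python3 - <<'E'
from h import *
d=viewer.grab_frame("side");save(d,"end.png",cv2.resize(d["pixels"][180:420,150:450],(750,600)))
E
```

```text
r 0.0741311407954467 ang 1.0158830306834068 tang -15.377202645191991 rad -2.105798556509015 z 0.3709284103250508 t in tool [ 0.50482231 -0.86319986] u [-0.86321981 -0.50482747]
```

View pics/end.png

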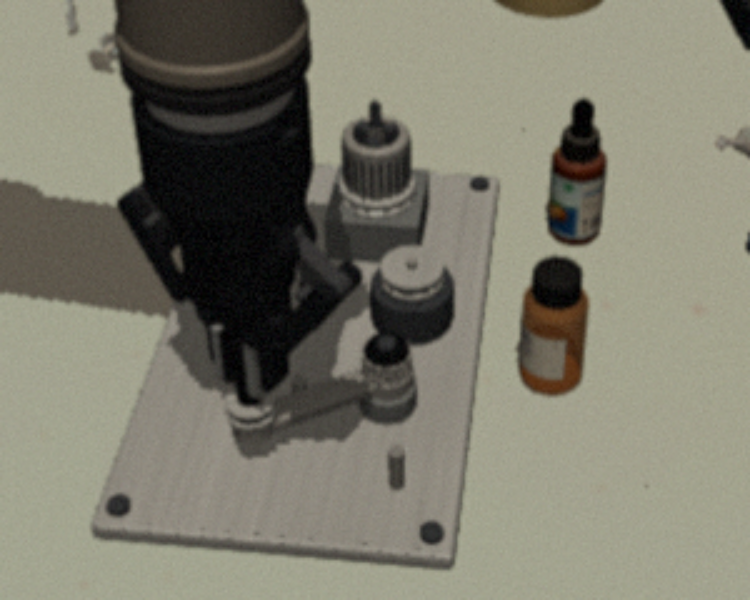

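The picture shows the arm held against its stop pin (about (300,390)). The bit is upright in the chuck at (376,110), and the bottle and vial are standing.

```bash
python3 -c "
from bench import r
print(r.hand_in())"
```

```text
the job is handed in; nothing more can be done
None
```

The job is handed in: the chuck is tight on the upright bit and the sleeve released, the tensioner is held against its stop with about 15 N on the post, and the bottle and vial are still standing; 14.3 s used, verdict not shown.

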